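# Steady the rocking pump under the sink

### The arm

A 6-joint arm with a two-finger parallel gripper is mounted at the origin on the work surface. World frame = base frame: x ahead of the robot, y to its left, z up, the work surface at z = 0. Lengths are in mm, angles in rad, forces in N, time in s.
With the tool pointing down it reaches from about 300 to 775 mm from the base axis. Payload 14.6 kg.
Tool frame: the origin (TCP) lies at the very end of the fingers, on their centre line; the grasp point (between the pads) lies 19 mm behind it; z points along the fingers, y is the line along which they close (so a half turn about z gives the same grasp; the last joint's range is limited). The gripper opens to 94 mm and grips with 3 to 60 N. Pads are 16 mm wide; open, the fingers measure 119 mm over their backs; the gripper's body (75 mm by 177 mm) begins 78 mm behind the grasp point.
Start: joints at [-0.067, 0.3, 1.521, -0, 1.321, -0.067], TCP at [549.99, -0.002, 205.446] pointing down, gripper open.
Joint ranges: [-3.03, 3.03], [-0.79, 2.21], [0.23, 2.52], [-1.04, 4.18], [0, 3.07], [-2.55, 2.55]. Speed limits (rad/s): [2.22, 2.22, 2.57, 3.14, 3.14, 3.14].

### API

Orientations are given as [roll, pitch, yaw] about the fixed x, y, z axes, in that order (R = Rz(yaw) Ry(pitch) Rx(roll)).
In Python, from cell import manip, optics gives the robot as it stands.
- The arm moves only by the shell command python3 -m crank 'ROWS' [FORCE]. ROWS is JSON, a list of rows, each a list of 7 numbers: the opening in per cent of the stroke, from 0 (shut) to 100 (fully open), then the shift along the tool's x, y, z in mm, then the turn, a rotation vector about the tool's x, y, z in rad. A call has 1 to 10 rows; each row is the pose to reach, as a shift and turn from the pose commanded when the call began, along the tool's axes at that moment; what a row does not reach only later rows make up. A row lasts 1/10 s, in which the tool goes at most 50 mm and 8.59 degrees, less where a joint would pass 70% of its speed; a pose out of reach is approached as far as the arm can. A call with a gripper value outside its range is refused whole. The fingers move at their own pace and stop on an object; FORCE is the grip in N (left out, the last holds). Time passes only in rows, so rows that repeat a pose let the fingers close. It gives the time, the measured TCP pose, the force, the opening and the grip force at its end, in the units of the state.
- manip.read_state(): the state, without advancing time (a new reading comes with each control period).
- optics.camera(name): name is "scene" or "side" or "wrist"; returns (picture, depth): 480x640x3 uint8, red, green, blue; 480x640 float32, mm along the optical axis (not along the pixel's ray), 0 where there is no reading.
- optics.calibration(name): a dict with "camera_matrix" (3x3 intrinsics, pixels), "R" (3x3) and "t" (3): a world point X has camera coordinates R X + t. Camera axes: x right, y down, z forward; pixel columns grow to the right and rows downward; lengths in mm; the calibration is good to about 2 mm. A picture is of the moment at which its call begins: read the wrist's pose just before it. calibration takes no time and is no camera call; for the wrist camera it gives the pose at the moment of the call.
- manip.sign_off(): hands the job in; it is judged then, once.
The state is a dict: "clock": time; "joints": joint angles; "qd": joint speeds; "effort": joint torques, N m; "eef_pos": TCP position; "eef_rot": TCP orientation; "wrist_force": force on the tool from outside, world axes, zero at the start; "moment": the same for the moment, N m; "finger_gap": finger opening in mm; "finger_force": force on a finger pad.
Only numpy, scipy, OpenCV 4.12 (cv2) and the standard library are available. Lean on these libraries where they do the work, as an engineer would, in place of code of your own. Each camera call takes 0.05 s, during which the arm holds its last target. There are 200 camera calls.

### The job

The small water pump under the sink rocks because one of its two winged levelling feet has been backed off, so that corner dips. Turn that foot's wing clockwise until its wing lies parallel to the long side of the base, like the other wing, so that the base stands level and firm. Do not turn the other wing, do not push the pump out of its place or tip it, and let go at the end.

Things in the scene. Friction and masses are not known exactly. Their poses are not given: they have to be found in the camera images.
- pump: Loose 1.5 kg water pump, grey motor and white head (top 112 mm up), on a steel plate 220 (x) by 180 mm (y), 32-40 mm up. Origin: base centre at floor level; x along motor to white head. Any yaw. Plain legs at (-92, 72), (92, -72) mm; screw feet with steel wings on top at (-92, -72), the slack one, and (92, 72), already set. The slack corner dips 4-8 mm (2-4 degrees).
- slack_wing (a point): Centre of the slack foot's steel wing, an upright bar 42 long (x), 10 thick (y), 26 mm high (z), 18 mm hub below. About 67 mm above the floor, staying so while turned clockwise (corner rises, screw sinks). Starts 40-80 degrees anticlockwise from above of the base's long side, 4-8 mm prouder of the plate than the other wing; right when parallel. Clear for 50 mm around it above the plate.
- slack_screw (a joint): Turn of the slack foot, rad. 0: wing parallel to the base's long side, foot level with the other three. Starts at -1.4 to -0.7 (backed off); grows clockwise seen from above, lowering the foot 6 mm per rad (steep thread). Beyond 0 the base rocks again; end stop at 0.8. Stays where left; takes about 0.1 N m.
- set_screw (a joint): Turn of the other winged foot, same sense: stands at 0, already right, its wing parallel to the base's long side. To be left alone.

How it is judged:
By the outcome, as a careful person would: the job done as asked, in the order asked, and still so for the second after the job is handed in, with the robot touching nothing.
It also fails if it takes over 32 s, if anything falls off the work surface, if the arm or the gripper's body presses on something with over 40 N, if the wrist force passes 120 N, or if a joint passes its speed limit or range.

## Working session

There is one attempt and no reset: what is moved stays moved. The work goes in short steps, Python scripts to look and compute and a shell command to move; the robot and the scene stay as the last step left them, time stands still between calls to the robot, and variables do not carry over. Pictures are saved under pics/ and viewed, at most 10 in all, crops included, and the job is handed in when it is done.

```bash
mkdir -p pics; ls
python3 - <<'E'
from cell import manip, optics
import cv2,numpy as np
s=manip.read_state();print(s)
a,d=optics.camera("scene");b,e=optics.camera("wrist")
np.savez('s0.npz',d=d,e=e)
import pickle
pickle.dump({n:optics.calibration(n) for n in("scene","wrist")},open('c0.pkl','wb'))
cv2.imwrite('pics/scene0.png',a[...,::-1]);cv2.imwrite('pics/wrist0.png',b[...,::-1])
E
```

```text
pics
{'clock': 0.0, 'joints': array([-6.65913358e-02,  3.00469756e-01,  1.52160002e+00, -2.30106428e-05,
        1.32070811e+00, -6.65851316e-02]), 'qd': array([-3.27223021e-04,  7.61121091e-04,  7.63834827e-04, -1.99178631e-03,
       -4.19625060e-05, -1.02184077e-03]), 'effort': array([-1.53750298e-03, -5.31805658e+01, -3.52735734e+01,  7.07558286e-02,
        2.43994006e-02, -4.79655944e-05]), 'eef_pos': array([5.49726293e+02, 1.40382539e-02, 2.04879060e+02]), 'eef_rot': array([-3.14040857e+00, -5.66217281e-05,  1.57079580e+00]), 'wrist_force': array([0.09983265, 0.59293995, 0.18637323]), 'moment': array([ 0.00139762, -0.02865722,  0.0522653 ]), 'finger_force': 0.0, 'finger_gap': 93.88124644230747}
```

View pics/scene0.png

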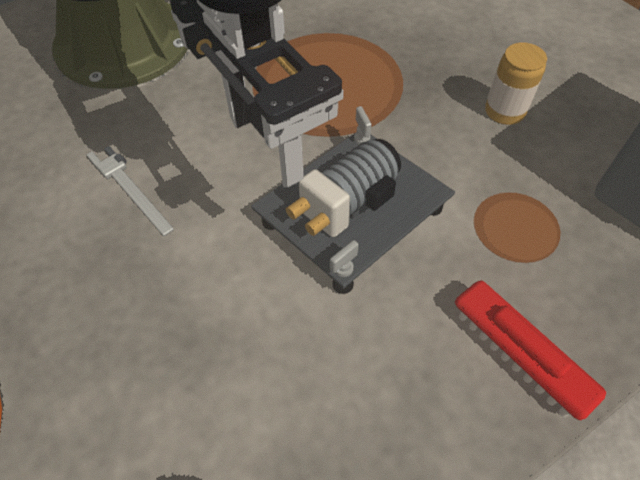

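View pics/wrist0.png

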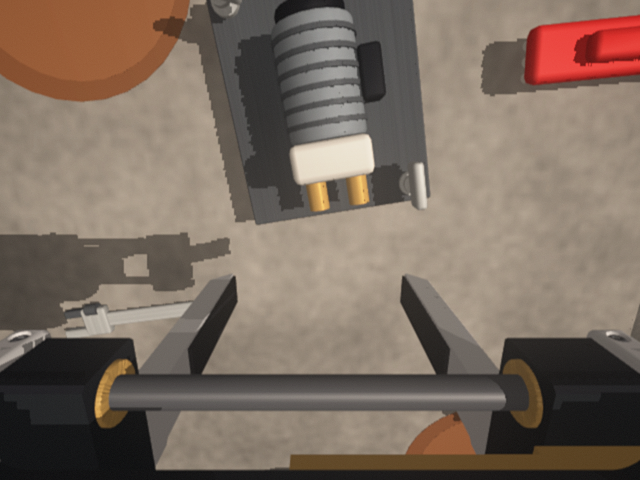

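The scene view shows the pump with its white head at (325,205). The set wing is at (343,260), and the slack wing is at (363,123) beyond the motor. The wrist view shows the set wing at (418,186) and the slack wing cut off at the top, at (225,5).

```bash
cat > h.py <<'E'
import numpy as np
def world(d,c,us,vs):
    K=np.array(c["camera_matrix"]);z=d[vs,us]
    p=np.stack([(us-K[0,2])/K[0,0]*z,(vs-K[1,2])/K[1,1]*z,z],-1)
    return (p-np.array(c["t"]).ravel())@np.array(c["R"])
def box(d,c,u0,u1,v0,v1):
    v,u=np.mgrid[v0:v1,u0:u1];u=u.ravel();v=v.ravel();k=d[v,u]>0
    return world(d,c,u[k],v[k])
def bar(P,z0,z1):
    P=P[(P[:,2]>z0)&(P[:,2]<z1)];m=P[:,:2].mean(0);w,V=np.linalg.eigh(np.cov((P[:,:2]-m).T))
    return len(P),P.mean(0).round(1),P.min(0).round(1),P.max(0).round(1),np.degrees(np.arctan2(V[1,1],V[0,1])).round(1),np.sqrt(w*12).round(1)
E
python3 - <<'E'
import pickle,numpy as np,cv2
from h import *
c=pickle.load(open('c0.pkl','rb'));f=np.load('s0.npz');d=f['d'];e=f['e']
cs=c['scene']
print('slack scene',bar(box(d,cs,350,375,100,142),58,90))
print('set scene',bar(box(d,cs,328,362,238,268),55,90))
print('set wrist',bar(box(e,c['wrist'],395,432,155,215),55,90))
P=box(d,cs,345,380,100,145);print(P[::60].round(0).tolist())
# plate outline, scene and wrist: points at z 30..50
for dd,cc in((d,cs),(e,c['wrist'])):
    Q=box(dd,cc,190 if dd is e else 240,470,0 if dd is e else 90,300)
    Q=Q[(Q[:,2]>28)&(Q[:,2]<50)];print(len(Q),cv2.minAreaRect(Q[:,:2].astype(np.float32)))
a=cv2.imread('pics/scene0.png')[80:300,230:470];cv2.imwrite('pics/crop0.png',cv2.resize(a,None,fx=2.7,fy=2.7,interpolation=cv2.INTER_CUBIC))
E
```

```text
slack scene (309, array([470.6, 194.7,  74.5]), array([445.3, 187.6,  58.2]), array([487.6, 206.7,  84. ]), np.float64(166.1), array([10.1, 44.4]))
set scene (480, array([641.7,  41.2,  80.7]), array([631.5,  20.2,  55.4]), array([648.3,  62.4,  89.5]), np.float64(97.8), array([10.6, 40.2]))
set wrist (817, array([636.5,  42.8,  79.9]), array([630.6,  21.4,  56.3]), array([646.1,  63. ,  87.9]), np.float64(99.3), array([10.4, 39.7]))
[[357.0, 247.0, 3.0], [382.0, 282.0, 1.0], [377.0, 266.0, 2.0], [372.0, 249.0, 2.0], [398.0, 281.0, 3.0], [393.0, 264.0, 4.0], [449.0, 198.0, 79.0], [381.0, 234.0, 1.0], [405.0, 268.0, -0.0], [464.0, 198.0, 82.0], [397.0, 234.0, 3.0], [421.0, 267.0, 2.0], [477.0, 199.0, 82.0], [461.0, 194.0, 67.0], [404.0, 219.0, 2.0], [428.0, 252.0, 1.0], [482.0, 189.0, 77.0], [417.0, 223.0, -1.0], [444.0, 252.0, 2.0], [486.0, 195.0, 67.0], [471.0, 191.0, 53.0], [454.0, 186.0, 37.0], [452.0, 238.0, 1.0], [477.0, 199.0, 43.0], [468.0, 187.0, 38.0], [461.0, 174.0, 35.0], [536.0, 158.0, 109.0]]
9340 ((610.7584838867188, 128.44261169433594), (296.1457214355469, 221.2318572998047), 9.703913688659668)
22737 ((555.1558837890625, 113.33450317382812), (180.4408416748047, 207.86529541015625), 9.7506103515625)
```

View pics/crop0.png

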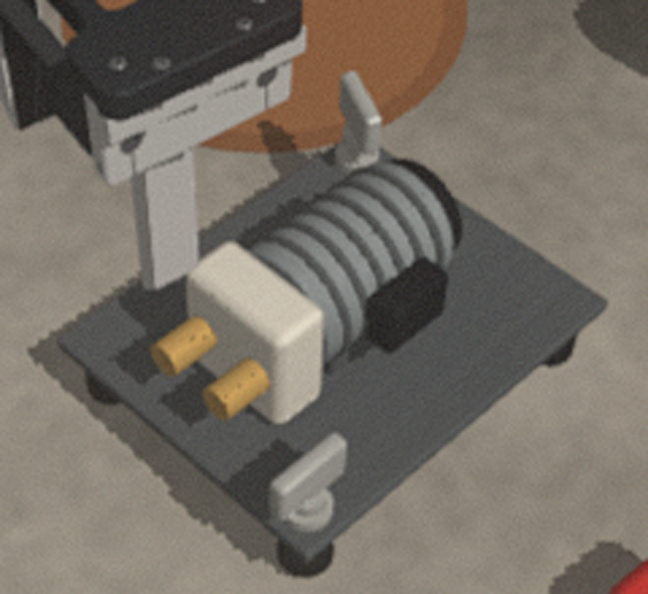

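Both methods agree. The slack wing is at about (471,195), top z≈82, bar direction 166°. The plate's long side runs at 99.5°, so the wing needs about 66° clockwise. Next I go near it with the tool turned along the bar and take a close look.

```bash
python3 -m crank '[[80,20,0,0,0,0,-0.14],[80,40,-1,0,0,0,-0.28],[70,60,-2,0,0,0,-0.42],[70,80,-3,0,0,0,-0.56],[60,100,-4,0,0,0,-0.7],[55,120,-4,0,0,0,-0.84],[55,140,-5,0,0,0,-0.98],[55,160,-5,0,0,0,-1.12],[55,177,-6,0,0,0,-1.25],[55,177,-6,0,0,0,-1.33]]' 20
python3 -m crank '[[55,0,0,0,0,0,0],[55,0,0,0,0,0,0],[55,0,0,0,0,0,0]]'
python3 - <<'E'
from cell import manip, optics
import cv2,numpy as np,pickle
from h import *
c=optics.calibration("wrist");s=manip.read_state();b,e=optics.camera("wrist");print(s['eef_pos'],s['eef_rot'])
cv2.imwrite('pics/wrist1.png',b[...,::-1]);np.savez('s1.npz',e=e);pickle.dump(c,open('c1.pkl','wb'))
E
```

```text
clock: 1.1
eef_pos: [543.6, 178.7, 205.0]
eef_rot: [-3.141, -0.001, 2.908]
wrist_force: [-0.0, -0.4, -0.4]
finger_gap: 51.7
finger_force: 0.0
clock: 1.4
eef_pos: [544.0, 176.7, 205.4]
eef_rot: [-3.142, -0.0, 2.898]
wrist_force: [-0.3, -0.1, 0.4]
finger_gap: 51.4
finger_force: 0.0
[544.01747052 176.65519976 205.38068748] [-3.14150887e+00 -1.20065252e-04  2.89830197e+00]
```

View pics/wrist1.png

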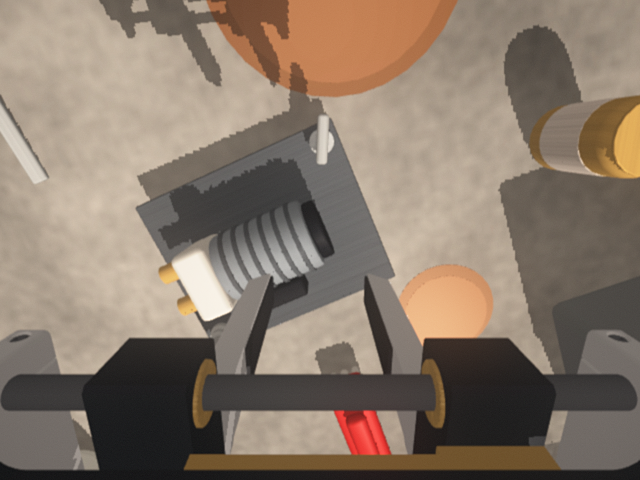

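The slack wing is at (323,138), nearly parallel to the image's vertical axis, i.e. to the pads. Next I measure it.

Run:
```python
import pickle,numpy as np
from h import *
c=pickle.load(open('c1.pkl','rb'));e=np.load('s1.npz')['e']
P=box(e,c,305,340,108,170)
for z in((60,95),(76,95)):
    r=bar(P,*z);print(r)
m=r[1][:2];a=np.radians(166.05);tx=np.array([np.cos(a),np.sin(a)]);ty=np.array([tx[1],-tx[0]])
dlt=m-[544,176.7];print('shift tool',dlt@tx,dlt@ty)
from cv2 import minAreaRect
T=P[P[:,2]>76][:,:2].astype(np.float32);print(minAreaRect(T))
```

```text
(575, array([464.7, 198.9,  78.8]), array([444.5, 189.2,  61.3]), array([485.3, 208.3,  81.8]), np.float64(163.8), array([ 9.9, 40.8]))
(560, array([465. , 198.9,  79. ]), array([444.9, 189.2,  76. ]), array([485.3, 208.3,  81.8]), np.float64(163.5), array([ 9.8, 40.4]))
shift tool 82.02187775450832 2.5003139051916
((465.17333984375, 198.80538940429688), (9.947418212890625, 40.72026443481445), 73.79341888427734)
```

```bash
python3 -m crank '[[55,40,1,0,0,0,0.02],[55,81,2.5,0,0,0,0.042],[55,81,2.5,30,0,0,0.042],[55,81,2.5,60,0,0,0.042],[55,81,2.5,90,0,0,0.042],[55,81,2.5,115,0,0,0.042],[55,81,2.5,135,0,0,0.042],[55,81,2.5,149,0,0,0.042],[55,81,2.5,149,0,0,0.042],[55,81,2.5,149,0,0,0.042]]' 20
python3 - <<'E'
from cell import manip, optics
import cv2
s=manip.read_state();print(s['eef_pos'],s['eef_rot'],s['wrist_force'])
b,e=optics.camera("wrist");a,_=optics.camera("side")
cv2.imwrite('pics/w2.png',cv2.hconcat([cv2.resize(b,(400,300)),cv2.resize(a,(400,300))])[...,::-1])
E
```

```text
clock: 2.45
eef_pos: [466.1, 198.7, 56.9]
eef_rot: [3.141, 0.0, 2.858]
wrist_force: [-0.0, -0.8, 0.2]
finger_gap: 51.5
finger_force: 0.0
[466.14903965 198.65995547  56.9187985 ] [3.14147873e+00 1.21819937e-04 2.85793138e+00] [-0.04606744 -0.77432566  0.16083198]
```

View pics/w2.png

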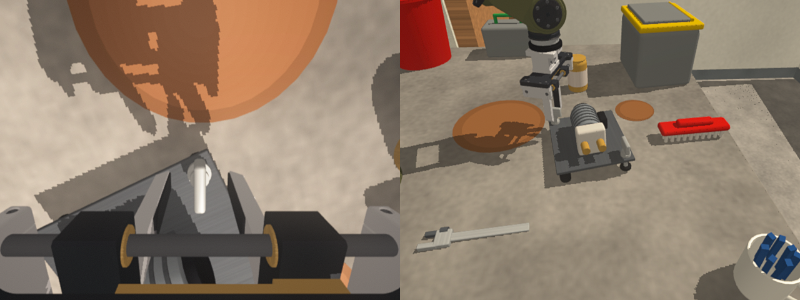

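The wing lies centred between the open fingers (left half, about (200,188)). Closing now.

```bash
python3 -m crank '[[30,0,0,0,0,0,0],[20,0,0,0,0,0,0],[14,0,0,0,0,0,0],[11,0,0,0,0,0,0],[8,0,0,0,0,0,0],[5,0,0,0,0,0,0],[0,0,0,0,0,0,0],[0,0,0,0,0,0,0],[0,0,0,0,0,0,0]]' 20
```

```text
clock: 3.45
eef_pos: [465.9, 198.7, 56.4]
eef_rot: [-3.141, -0.0, 2.859]
wrist_force: [-0.5, -0.9, 1.2]
finger_gap: 9.5
finger_force: 20.0
```

```bash
python3 -m crank '[[0,-0.3,-0.1,0,0,0,0.08],[0,-0.6,-0.1,0,0,0,0.16],[0,-0.9,-0.2,0,0,0,0.24],[0,-1.1,-0.2,0,0,0,0.32],[0,-1.4,-0.3,0,0,0,0.4],[0,-1.7,-0.3,0,0,0,0.48],[0,-2,-0.4,0,0,0,0.56],[0,-2,-0.4,0,0,0,0.56],[0,-2,-0.4,0,0,0,0.56]]'
python3 -c "
from cell import manip
s=manip.read_state();print(s['wrist_force'],s['moment'])"
```

```text
clock: 4.35
eef_pos: [467.9, 198.0, 56.4]
eef_rot: [3.141, -0.0, 2.301]
wrist_force: [1.3, 2.9, -3.2]
finger_gap: 10.3
finger_force: 20.0
[ 1.30142748  2.90378212 -3.15575926] [ 0.76901607 -0.41000553 -0.0255759 ]
```

```bash
python3 -m crank '[[0,-0.3,0.1,0,0,0,0.08],[0,-0.6,0.2,0,0,0,0.16],[0,-0.9,0.3,0,0,0,0.24],[0,-1.1,0.4,0,0,0,0.32],[0,-1.4,0.5,0,0,0,0.4],[0,-1.7,0.5,0,0,0,0.48],[0,-1.9,0.6,0,0,0,0.55],[0,-1.9,0.6,0,0,0,0.55],[0,-1.9,0.6,0,0,0,0.55]]'
python3 - <<'E'
from cell import manip,optics
import numpy as np,cv2
from h import *
s=manip.read_state();print(s['wrist_force'],s['moment'],s['eef_rot'])
d=optics.camera('scene')[1];print('set',bar(box(d,optics.calibration('scene'),325,365,235,272),55,95))
E
```

```text
clock: 5.25
eef_pos: [469.2, 196.8, 56.2]
eef_rot: [-3.141, -0.0, 1.752]
wrist_force: [1.6, 2.2, -4.6]
finger_gap: 9.6
finger_force: 20.0
[ 1.62313984  2.22720462 -4.59055763] [ 0.57610052 -0.1116135  -0.03675552] [-3.14092503e+00 -1.70880717e-06  1.75198250e+00]
set (430, array([642.5,  40.4,  74.6]), array([593.4,  18.5,  55.1]), array([650.8,  61.6,  83.4]), np.float64(130.8), array([30.2, 46.8]))
```

```bash
python3 -m crank '[[15,0,0,0,0,0,0],[25,0,0,0,0,0,0],[40,0,0,0,0,0,0],[55,0,0,0,0,0,0],[55,0,0,-25,0,0,0],[55,0,0,-60,0,0,0],[55,0,0,-100,0,0,0],[55,-20,0,-149,0,0,0],[55,-60,0,-149,0,0,0],[55,-80,0,-149,0,0,0]]'
python3 -m crank '[[55,0,0,0,0,0,0],[55,0,0,0,0,0,0]]'
python3 - <<'E'
from cell import manip, optics
import cv2,numpy as np
from h import *
c=optics.calibration("wrist");s=manip.read_state();b,e=optics.camera("wrist");print(s['eef_pos'],s['eef_rot'])
a,d=optics.camera("scene");cs=optics.calibration("scene")
cv2.imwrite('pics/wrist3.png',b[...,::-1]);cv2.imwrite('pics/scene3.png',a[...,::-1])
v,u=np.mgrid[0:480,0:640];P=box(e,c,0,640,0,480)
for n,m in(('slack',(469,197)),('set',(638,42))):
    k=np.hypot(*(P[:,:2]-m).T)<26;Q=P[k]
    if k.sum()>100: print(n,bar(Q,68,95)); t=Q[Q[:,2]>68][:,:2].astype(np.float32); print(cv2.minAreaRect(t))
P=box(d,cs,0,640,0,480)
k=np.hypot(*(P[:,:2]-(641,41)).T)<26;print('set scene',bar(P[k],60,95))
k=np.hypot(*(P[:,:2]-(471,195)).T)<26;print('slack scene',bar(P[k],60,95))
E
```

```text
clock: 6.3
eef_pos: [484.3, 116.3, 207.2]
eef_rot: [3.138, 0.0, 1.749]
wrist_force: [-0.5, 1.0, -0.9]
finger_gap: 51.5
finger_force: 0.0
clock: 6.5
eef_pos: [483.5, 118.2, 205.4]
eef_rot: [-3.141, -0.0, 1.748]
wrist_force: [-0.3, -0.3, 0.5]
finger_gap: 51.8
finger_force: 0.0
[483.53386223 118.2006503  205.39875291] [-3.14145212e+00 -1.26171976e-04  1.74809152e+00]
slack (556, array([469.3, 197.5,  78.5]), array([461.6, 176.3,  74.7]), array([477. , 217.4,  80.9]), np.float64(99.6), array([ 9.7, 40.7]))
((469.60791015625, 196.71728515625), (9.48108196258545, 40.875736236572266), 9.928814888000488)
set (374, array([639.3,  47.9,  76.2]), array([634.3,  28. ,  68. ]), array([647.9,  61.8,  80.6]), np.float64(96.0), array([ 9.8, 31.3]))
((641.3046264648438, 45.07843780517578), (10.241485595703125, 33.41477584838867), 8.653613090515137)
set scene (445, array([645.3,  37.2,  75.3]), array([635.1,  18.4,  60. ]), array([651.2,  59.7,  83.5]), np.float64(98.7), array([10. , 42.9]))
slack scene (345, array([473.1, 193.3,  74.1]), array([463.1, 174.9,  60. ]), array([480. , 216.6,  84.1]), np.float64(98.4), array([ 9.4, 43.2]))
```

View pics/wrist3.png

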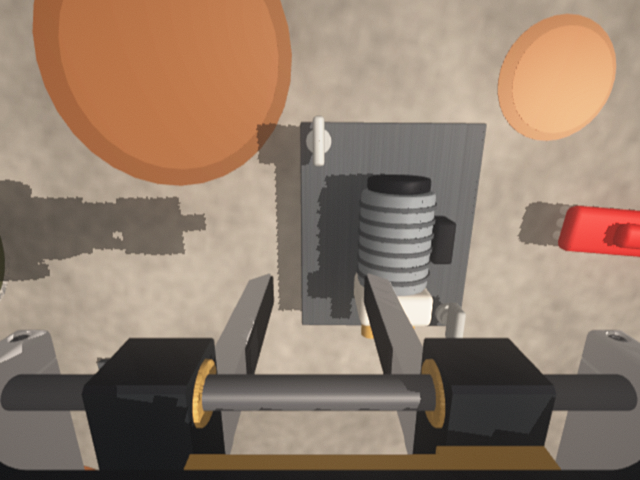

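The wing at (319,140) looks parallel to the plate's left edge. One last check: plate tilt and the yaw of the long edge.

Run:
```python
from cell import optics
import numpy as np,cv2
from h import *
e,d=optics.camera("wrist")[1],optics.camera("scene")[1]
P=box(e,optics.calibration("wrist"),270,500,100,345);S=box(d,optics.calibration("scene"),230,470,80,300)
F=box(e,optics.calibration("wrist"),330,470,0,30);print('floor z',F[:,2].mean())
for X in(P,S):
    Q=X[(X[:,2]>30)&(X[:,2]<48)&(np.hypot(X[:,0]-557,X[:,1]-116)<150)]
    for _ in range(4):
        A=np.c_[Q[:,:2]-Q[:,:2].mean(0),np.ones(len(Q))];k=np.linalg.lstsq(A,Q[:,2],rcond=None)[0];r=Q[:,2]-A@k;Q=Q[abs(r)<2.5*r.std()]
    print(len(Q),'tilt deg',np.degrees(k[:2]),'z',k[2],cv2.minAreaRect(Q[:,:2].astype(np.float32)))
    # left long edge from binned extremes
    a=np.radians(99.7);t=np.array([np.cos(a),np.sin(a)]);n=np.array([t[1],-t[0]])
    s,w=Q[:,:2]@t,Q[:,:2]@n;b=np.round(s/4)
    for sgn in(1,-1):
        E=np.array([(s[b==i].mean(),(sgn*w[b==i]).max()*sgn) for i in np.unique(b)[3:-3]])
        for _ in range(4):
            f=np.polyfit(*E.T,1);r=E[:,1]-np.polyval(f,E[:,0]);E=E[abs(r)<1.8*r.std()+.2]
        print(' edge',sgn,len(E),'yaw',99.7-np.degrees(np.arctan(f[0])),r.std())
```

```text
floor z -0.9998426717641483
21127 tilt deg [ 0.03129179 -0.00302628] z 38.91027790781668 ((555.87548828125, 118.66313171386719), (179.6359405517578, 219.70652770996094), 9.854621887207031)
 edge 1 47 yaw 99.7931356080576 0.31083926747883583
 edge -1 50 yaw 99.83107599438821 0.34185815131658476
9501 tilt deg [-0.00720779 -0.03013384] z 40.876520748971686 ((556.4180297851562, 117.93042755126953), (181.01953125, 221.1459503173828), 9.882092475891113)
 edge 1 47 yaw 99.68994718572901 0.30367680918965084
 edge -1 45 yaw 99.78571185903205 0.5250869887033429
```

```bash
python3 -c "
from cell import manip
print(manip.sign_off())"
```

```text
the job is handed in; nothing more can be done
None
```

I turned the slack wing about 64° clockwise, so it now lies parallel to the base's long side (99.6–99.9° against 99.8°). The plate is level to within about 0.03°, the other wing was not touched and the pump is still in its place. The gripper has let go, and I handed the job in at about 6.6 s.

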